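# Open the safety cap of the machine-cleaner jug

## Robot

A 7-joint arm with a two-finger parallel gripper is mounted at the origin on the work surface. World frame = base frame: x ahead of the robot, y to its left, z up, the work surface at z = 0. Lengths are in m, angles in rad, forces in N, time in s.
With the tool pointing down it reaches from about 0.4 to 0.875 m from the base axis. Payload 4.4 kg.
Tool frame: the origin (TCP) lies on the centre line of the jaws, within the pads' length; the fingertips stand 8 mm ahead of it and the grasp point (between the pads) lies 11 mm behind it; x points along the fingers, y is the direction in which the jaws open and shut, and the axes are right-handed (so a half turn about x gives the same grasp; the last joint's range is limited). The gripper opens to 85 mm and grips with 20 to 120 N. Pads are 22 mm wide; open, the fingers measure 114 mm over their backs; the gripper's body (76 mm by 85 mm) begins 54 mm behind the grasp point. The pads swing forward as they close: fully open they stand 13 mm farther back than shut.
Start: joints at [1.197, 0.628, 0.038, 1.517, -0.027, 0.996, -0.02], TCP at [0.197, -0.619, 0.239] pointing down, gripper open.
Joint ranges: [-3.06, 3.06], [-0.37, 2.12], [-1.25, 1.32], [0.18, 2.47], [-1.1, 4.24], [0.23, 1.98], [-2.94, 2.94]. Speed limits (rad/s): [2.57, 2.57, 3.14, 3.14, 3.14, 3.14, 3.14].

## Interface

Orientations are given as a unit quaternion [x, y, z, w].
In Python, from station import robot, vision, order gives the robot as it stands. The module is installed in compiled form; this text tells all that it offers.
- The arm moves only by the tool step_arm, never from a script. Its argument "steps" is a list of rows, each a list of 2 entries, a list of its own where there are three numbers: the shift along the tool's x, y, z in mm, then the turn, a rotation vector about the tool's x, y, z in rad. In form: [[[dx, dy, dz], [rx, ry, rz]], ...]. A call has exactly 5 rows; each row shifts and turns the pose as measured when the row begins, along the tool's axes as they then stand; what a row does not reach is not made up. A row lasts 1/12 s, in which the tool goes at most 41.7 mm and 7.16 degrees, less where a joint would pass 70% of its speed; a pose out of reach is approached as far as the arm can. A call with a gripper value outside its range is refused whole. "claw" is the finger opening in mm, from 0 to 85.4, set as the call begins (left out, the last holds). The fingers move at their own pace and stop on an object; "grip_force" is the grip in N (left out, the last holds). Time passes only in rows, so rows that do not move let the fingers close, or fill a call up. It gives the time, the measured TCP pose, the force and the opening at its end, in the units of the state.
- robot.observe(): the state, without advancing time (a new reading comes with each control period).
- vision.grab_frame(name): name is "scene" or "top" or "wrist"; returns a dict with "color" (480x640x3 uint8, red, green, blue), "camera_matrix" (3x3 intrinsics, pixels), "R" (3x3) and "t" (3): a world point X has camera coordinates R X + t. Camera axes: x right, y down, z forward; pixel columns grow to the right and rows downward; lengths in m; the calibration is good to about 2 mm. A picture is of the moment at which its call begins. There is no depth.
- order.hand_in(): hands the job in, once; it reports no verdict.
The state is a dict: "t": time; "joint_positions": joint angles; "joint_vel": joint speeds; "tau": joint torques, N m; "position": TCP position; "tool_rot": TCP orientation; "wrist_force": force on the tool from outside, world axes, zero at the start; "torque": the same for the moment, N m; "finger_gap": finger opening in m.
Only numpy, scipy, OpenCV 4.12 (cv2) and the standard library are available. Lean on these libraries where they do the work, as an engineer would, in place of code of your own. Each camera call takes 0.05 s, during which the arm holds its last target.

## Task

Open the cleaner jug for the next dose: swing its carry handle from over the cap down to its folded side until it snaps into its end detent, then press the push-and-turn cap down, keep it pressed while you twist it counter-clockwise, and lift it off. Finish still holding the cap in the gripper, upright and at rest, about 8 cm above its place on the neck and straight over the jug, with the handle still folded. Leave everything else on the counter where it is.

Things in the scene. Friction and masses are not known exactly. Their poses are not given: they have to be found in the camera images.
- jug: White cleaner jug, fixed in a bolted steel counter dock. Origin: on the counter, straight below the neck; z up. Body 96 mm (x) by 100 mm (y), shoulder at 130 mm height, paper labels on its -x and +x faces. Its -x side, where the handle folds, faces roughly towards the robot (within 35 degrees).
- handle_hinge (a point): Middle of the carry handle's pivot axis, which runs along the jug's y at 116 mm height, below the neck's axis; the pivots stand on the jug's +y and -y walls. Axes as the jug's.
- handle_grip (a point): Centre of the round grey grip (14 mm thick, 80 mm long, along the jug's y) of the U-shaped steel-wire carry handle (wire 6 mm, 122 mm wide). It runs on a 95 mm radius about the pivot axis. Upright it is over the cap, 31 mm between its centre and the cap's top; folded it lies 95 mm out from the neck's axis at 113 mm height, 40 mm of free space between it and the jug's wall.
- handle (a joint): Handle angle, rad: 0 upright over the cap, growing as it folds towards the jug's -x side, 1.6 level at its end stop. Starts at 0 to 0.35, held by light friction. Let go past about 0.7 it sinks by its weight to about 1.2, where the detent's sprung ball stops it; pushed on down (1 to 2 N at the grip) past 1.42 it snaps to 1.6 and stays.
- cap_center (a point): Centre, half-way up, of the ribbed grey push-and-turn cap: 53 mm across, 34 mm tall, 40 g; z up, x along the black pointer on its top. On the jug the centre is on the neck's axis at 163 mm height, the cap's rim 16 mm clear of the shoulder. Grip its sides, at any yaw. Once free it lifts straight off; lift 20 mm or more before moving sideways.
- plunger (a joint): How far the cap is pressed down against the spring plate below it, m: 0 locked, 0.008 bottom, -0.0025 cap free or off. To unlock: press 4.5 mm or more (6 is good; 5 N at first, 12 N at 6 mm) and, kept down, turn counter-clockwise from above 50 to 80 degrees (63 is good, solid stop at about 84). Clockwise is blocked. Free, it rises 2.5 mm above its locked height if let.
- pitcher: Bystander, to be left alone: steel milk pitcher with a side handle, 80 mm across, 95 mm tall. Origin: centre of its underside.
- tamper: Bystander, to be left alone: steel coffee tamper standing on its 58 mm disc, 80 mm tall. Origin: centre of its underside.
- paper_cup: Bystander, to be left alone: open paper cup, 76 mm across, 85 mm tall. Origin: centre of its underside.
- jar: Bystander, to be left alone: closed amber jar, 70 mm across, 90 mm tall. Origin: centre of its underside.
- spoon: Bystander, to be left alone: steel spoon lying flat, 150 mm long. Origin: centre of its underside, near the middle of its length.
- glass: Bystander, to be left alone: small clear glass, 60 mm across, 70 mm tall. Origin: centre of its underside.
- saucer: Bystander, to be left alone: white saucer, 130 mm across. Origin: centre of its underside.
There are look-alikes about, which are no part of the job. Of the things like the part that bears cap_center, leave any that is green, pink or purple; of the rest the smaller one is meant.

How it is judged:
By the outcome, as a careful person would: the job done as asked, in the order asked, and still so for the second after the job is handed in, while the arm keeps its last pose, push and grip.
It also fails if it takes over 53 s, if anything falls off the work surface, if the arm or the gripper's body presses on something with over 40 N, if the wrist force passes 120 N, or if a joint passes its speed limit or range.

## Working session

There is one attempt and no reset: what is moved stays moved. The work goes in short steps, Python scripts to look and compute and a tool call to move; the robot and the scene stay as the last step left them, time stands still between calls to the robot, and variables do not carry over. Pictures are saved under pics/ and viewed, and the job is handed in when it is done.

Besides the shell and the picture viewer there is one more tool, called after "Emit:" by a JSON object that holds its "method" and its "body", one argument or row to a line. step_arm: Moves the arm, as the interface text tells. Its arguments: {"type":"object","properties":{"steps":{"type":"array","items":{"type":"array"}},"claw":{"type":"number"},"grip_force":{"type":"number"}},"required":["steps"]}

```bash
mkdir -p pics
python3 - <<'E'
from station import robot, vision
import cv2,pickle
print(robot.observe())
for n in ("scene","top","wrist"):
    f=vision.grab_frame(n); cv2.imwrite(f"pics/{n}0.png",f["color"][:,:,::-1]); pickle.dump(f,open(f"pics/{n}0.pkl","wb"))
    print(n,f["camera_matrix"].round(1).tolist(),f["R"].round(3).tolist(),f["t"].round(3).tolist())
E
```

```text
{'t': 0.0, 'joint_positions': array([ 1.19721491,  0.62938695,  0.03843255,  1.51837854, -0.02698972,
        0.99631809, -0.01998788]), 'joint_vel': array([ 5.20650486e-04, -5.46990397e-04,  8.59927111e-05, -1.30639154e-04,
       -1.15304076e-03, -3.36842985e-04,  2.24139950e-03]), 'tau': array([-2.58227556e-04, -5.63399827e+01,  1.22619711e+00, -1.93445742e+01,
        1.10707461e-02,  1.06351831e-02, -2.65131609e-05]), 'position': array([ 0.19675392, -0.61884853,  0.2383591 ]), 'tool_rot': array([-0.69863063, -0.10908442,  0.69886661, -0.10770933]), 'wrist_force': array([ 0.82731946, -0.08080588,  0.46076588]), 'torque': array([-0.02016525, -0.00280622,  0.01214964]), 'finger_gap': 0.08509555165452475}
scene [[483.8, 0.0, 321.6], [0.0, 483.8, 240.1], [0.0, 0.0, 1.0]] [[0.522, 0.853, -0.009], [0.693, -0.431, -0.578], [-0.497, 0.295, -0.816]] [-0.328, -0.277, 1.586]
top [[566.6, 0.0, 315.5], [0.0, 566.6, 248.0], [0.0, 0.0, 1.0]] [[-0.009, -1.0, -0.004], [-0.982, 0.009, -0.188], [0.188, 0.002, -0.982]] [0.058, 0.57, 1.556]
wrist [[431.9, 0.0, 316.3], [0.0, 431.9, 242.2], [0.0, 0.0, 1.0]] [[0.303, -0.953, -0.002], [-0.908, -0.29, 0.303], [-0.289, -0.09, -0.953]] [-0.648, -0.039, 0.38]
```

View pics/scene0.png

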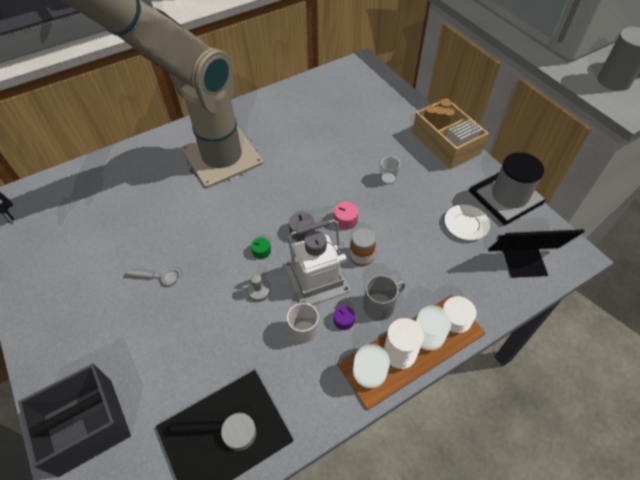

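View pics/top0.png

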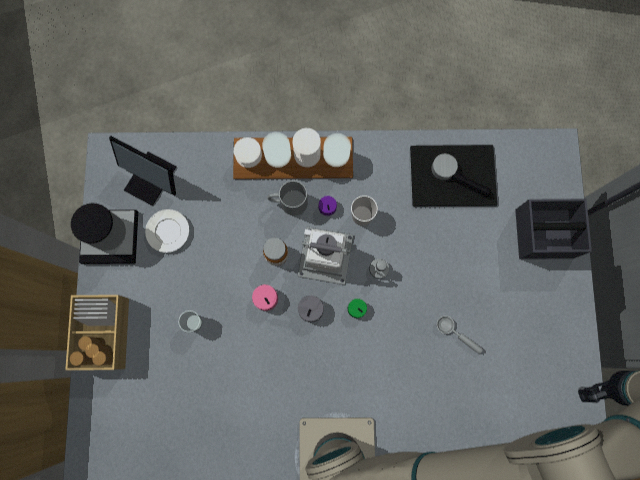

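View pics/wrist0.png

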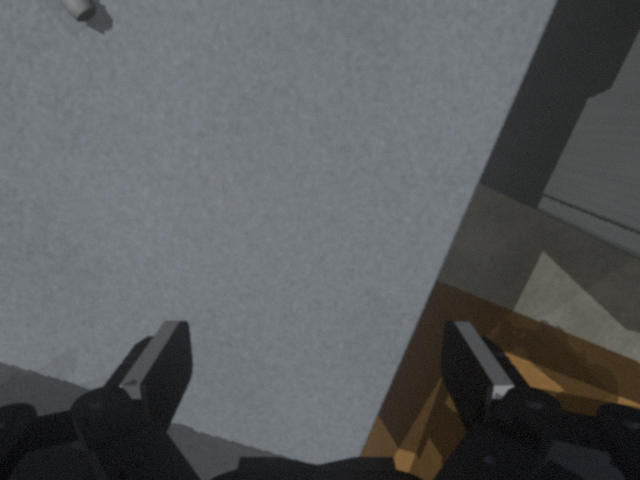

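The top view shows the jug at about (326,252), with the handle over the cap. The grey look-alike is at (311,308). The pink, green and purple caps are scattered around it. I'll enlarge this area.

Run:
```python
import cv2
a=cv2.imread("pics/top0.png")[215:300,270:400]; cv2.imwrite("pics/topc.png",cv2.resize(a,None,fx=6,fy=6,interpolation=cv2.INTER_CUBIC))
a=cv2.imread("pics/scene0.png")[205:310,250:380]; cv2.imwrite("pics/scenec.png",cv2.resize(a,None,fx=5.5,fy=5.5,interpolation=cv2.INTER_CUBIC))
```

```text
(no output)
```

View pics/topc.png

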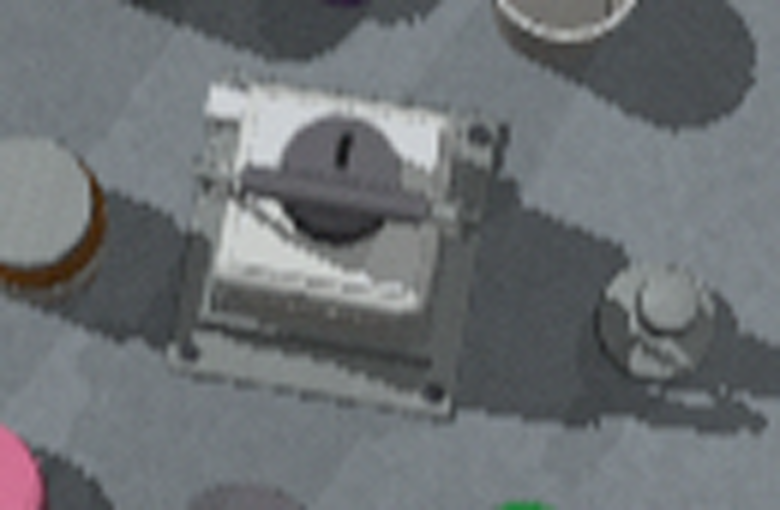

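View pics/scenec.png

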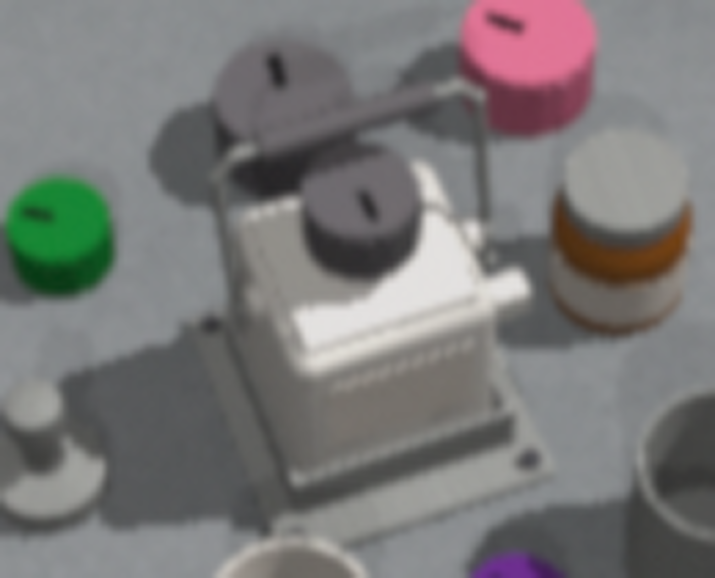

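```bash
cat > h.py <<'E'
import numpy as np
def proj(f,X):
    c=np.asarray(X)@f["R"].T+f["t"]; p=c@f["camera_matrix"].T; return p[...,:2]/p[...,2:]
def jug(p,pts):
    x,y,a=p; R=np.array([[np.cos(a),-np.sin(a),0],[np.sin(a),np.cos(a),0],[0,0,1]])
    return np.asarray(pts,float)@R.T+[x,y,0]
E
python3 - <<'E'
import numpy as np,pickle
from scipy.optimize import least_squares
from h import *
T=pickle.load(open("pics/top0.pkl","rb"));S=pickle.load(open("pics/scene0.pkl","rb"))
t=lambda u,v:(270+u/6-.4,215+v/6-.4); s=lambda u,v:(250+u/5.5-.4,205+v/5.5-.4)
def model(q):
    h=q[3]; gx,gz=-.095*np.sin(h),.116+.095*np.cos(h)
    P=jug(q[:3],[[0,0,.18],[gx,.04,gz],[gx,-.04,gz]])
    return np.r_[proj(T,P).ravel(),proj(S,P).ravel()]
obs=np.array([t(343,172),t(243,182),t(425,207),s(361,195),s(432,98),s(257,140)]).ravel()
for a in(-.2,.2):
    r=least_squares(lambda q:model(q)-obs,[.55,0,a,.1]); print(r.x.round(4),r.cost,r.fun.round(1))
E
```

```text
[ 0.5617  0.024  -0.2026  0.194 ] 2.4298380753934414 [-0.3 -0.9 -0.2 -0.9  0.2  0.8 -0.3 -0.9 -0.3 -0.8 -0.2  0.8]
[ 0.5617  0.024  -0.2026  0.194 ] 2.429838075392948 [-0.3 -0.9 -0.2 -0.9  0.2  0.8 -0.3 -0.9 -0.3 -0.8 -0.2  0.8]
```

```bash
cat >> h.py <<'E'
from scipy.spatial.transform import Rotation as Ro
def rel(s,target,yawjaw=None):
    """shift in tool mm to the world target; turn (deg) so that tool y lies at world yaw and x straight down"""
    R=Ro.from_quat(s["tool_rot"]).as_matrix()
    d=R.T@(np.array(target)-s["position"])*1000
    out=[d.round(1)]
    if yawjaw is not None:
        best=None
        for k in(0,np.pi):
            y=np.array([np.cos(yawjaw+k),np.sin(yawjaw+k),0]);x=np.array([0,0,-1.]);z=np.cross(x,y)
            rv=Ro.from_matrix(R.T@np.c_[x,y,z]).as_rotvec()
            if best is None or np.linalg.norm(rv)<np.linalg.norm(best):best=rv
        out.append(best.round(3))
    return out
def overlay(f,q,name,crop,k):
    import cv2
    im=f["color"][:,:,::-1]; x0,y0,x1,y1=crop
    im=cv2.resize(np.ascontiguousarray(im[y0:y1,x0:x1]),None,fx=k,fy=k,interpolation=cv2.INTER_CUBIC)
    def pl(P,c,cl=False):
        p=((proj(f,jug(q[:3],P))-[x0,y0]+.5)*k).astype(int); cv2.polylines(im,[p.reshape(-1,1,2)],cl,c,1,cv2.LINE_AA)
    th=np.linspace(0,2*np.pi,60)
    for z,c in((.18,(0,0,255)),(.146,(0,255,255))): pl(np.c_[.0265*np.cos(th),.0265*np.sin(th),z+0*th],c,True)
    h=q[3]
    g=lambda r,y:[-r*np.sin(h),y,.116+r*np.cos(h)]
    pl([g(0,.061),g(.095,.061),g(.095,-.061),g(0,-.061)],(0,255,0))
    pl([[sx*.048,sy*.05,.13] for sx,sy in((1,1),(1,-1),(-1,-1),(-1,1))],(255,0,0),True)
    cv2.imwrite(name,im)
E
python3 - <<'E'
import pickle
from h import *
from station import robot
s=robot.observe(); R=Ro.from_quat(s["tool_rot"]).as_matrix(); print(R.round(3))
W=pickle.load(open("pics/wrist0.pkl","rb")); c=-W["R"].T@W["t"]; print("cam",c,R.T@(c-s["position"]),(W["R"]@R).round(3))
q=[.5617,.024,-.2026,.194]
overlay(pickle.load(open("pics/top0.pkl","rb")),q,"pics/ot.png",(270,215,400,300),6)
overlay(pickle.load(open("pics/scene0.pkl","rb")),q,"pics/os.png",(250,205,380,310),5.5)
print(rel(s,[.40,-.27,.33],-.2026))
E
```

```text
[[-0.     0.303 -0.953]
 [ 0.001 -0.953 -0.303]
 [-1.    -0.001  0.   ]]
cam [ 0.2714436  -0.594788    0.37245954] [-0.13383596 -0.00066145 -0.07846326] [[ 0.     1.    -0.001]
 [-0.303  0.001  0.953]
 [ 0.953 -0.     0.303]]
[array([ -91. , -271.2, -299.4]), array([-1.06e+00, -1.00e-03,  1.00e-03])]
```

View pics/ot.png

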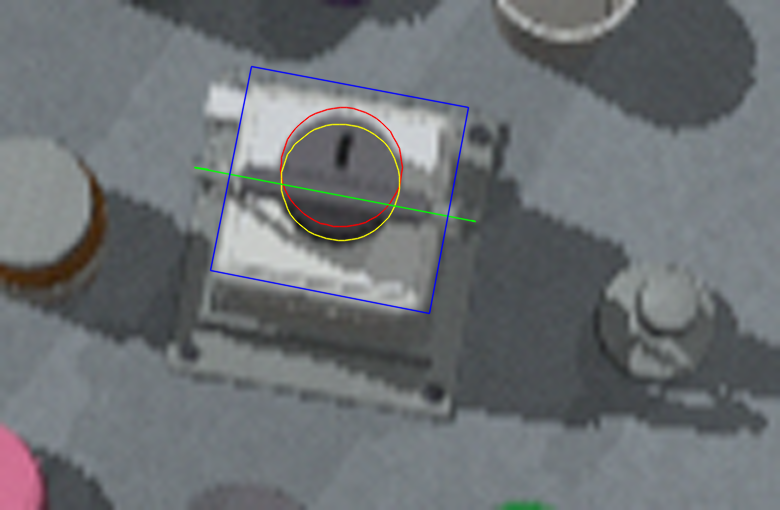

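View pics/os.png

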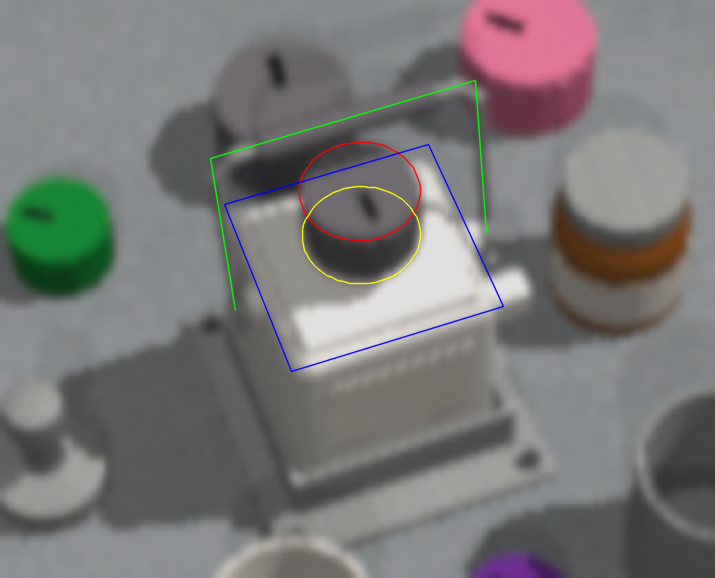

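The fit puts the jug at about (0.56, 0.024), yaw about -0.18, with the handle at about 0.19 rad. The overlay is roughly 1 px off in both views. I'll move over the jug, high up, and refine with the wrist camera.

Emit:
{"method": "step_arm", "body": {
  "steps": [
    [[-30,-20,-25],[0,0,0]],
    [[-30,-20,-25],[0,0,0]],
    [[-30,-20,-25],[0,0,0]],
    [[-10,-25,-30],[0,0,0]],
    [[0,-28,-31],[0,0,0]]
  ],
  "claw": 0
}}

```text
t: 0.57
position: [0.2854, -0.4748, 0.3344]
tool_rot: [-0.697, -0.104, 0.703, -0.1]
wrist_force: [0.7, 0.5, -0.4]
finger_gap: 0.0258
```

Run:
```python
from h import *
from station import robot
s=robot.observe();print(s["position"],s["joint_positions"],s["finger_gap"])
print(rel(s,[.5617,.024,.33],-.18))
```

```text
[ 0.28538945 -0.47480215  0.33436021] [ 0.9519662   0.39834927  0.0353914   1.64991699 -0.01032124  1.10281563
 -0.29218419] 0.025760613241853886
[array([   4.5, -399.2, -407.1]), array([-1.102,  0.002,  0.011])]
```

Emit:
{"method": "step_arm", "body": {
  "steps": [
    [[0,-28,-29],[0,0,0]],
    [[0,-28,-29],[0,0,0]],
    [[0,-28,-29],[0,0,0]],
    [[0,-28,-29],[0,0,0]],
    [[0,-28,-29],[0,0,0]]
  ]
}}

```text
t: 0.98
position: [0.387, -0.2923, 0.3359]
tool_rot: [-0.698, -0.102, 0.702, -0.1]
wrist_force: [1.4, 0.1, 0.3]
finger_gap: -0.0003
```

Emit:
{"method": "step_arm", "body": {
  "steps": [
    [[0,-28,-29],[0,0,0]],
    [[0,-28,-29],[0,0,0]],
    [[0,-28,-29],[0,0,0]],
    [[0,-28,-29],[0,0,0]],
    [[0,-28,-29],[0,0,0]]
  ]
}}

```text
t: 1.4
position: [0.4871, -0.1097, 0.336]
tool_rot: [-0.698, -0.102, 0.702, -0.1]
wrist_force: [0.6, 0.5, -1.0]
finger_gap: -0.0001
```

Emit:
{"method": "step_arm", "body": {
  "steps": [
    [[0,-28,-29],[-0.1,0,0]],
    [[0,-28,-29],[-0.12,0,0]],
    [[0,-28,-29],[-0.12,0,0]],
    [[0,-20,-15],[-0.12,0,0]],
    [[0,0,0],[-0.12,0,0]]
  ]
}}

```text
t: 1.82
position: [0.5381, 0.0423, 0.3353]
tool_rot: [-0.637, -0.31, 0.637, -0.304]
wrist_force: [0.3, 0.1, 0.1]
finger_gap: -0.0001
```

Run:
```python
from h import *
from station import robot
s=robot.observe();print(s["position"],s["joint_positions"],s["finger_gap"])
print(rel(s,[.5617,.024,.33],-.18))
```

```text
[0.53810658 0.04232383 0.33527436] [ 0.09317626  0.38497496 -0.3133062   1.68308135  0.12137857  1.09607281
 -0.92824231] -9.170332925777217e-05
[array([ 5. , 29.9, -0.4]), array([-0.494, -0.005,  0.007])]
```

Emit:
{"method": "step_arm", "body": {
  "steps": [
    [[1,6,0],[-0.12,0,0]],
    [[1,6,0],[-0.12,0,0]],
    [[1,6,0],[-0.12,0,0]],
    [[1,6,0],[-0.12,0,0]],
    [[0,0,0],[-0.02,0,0]]
  ]
}}

```text
t: 2.23
position: [0.5587, 0.0364, 0.3296]
tool_rot: [0.538, 0.463, -0.538, 0.455]
wrist_force: [-0.6, 0.8, -0.5]
finger_gap: -0.0003
```

Run:
```python
from h import *
from station import robot,vision
import cv2,pickle
s=robot.observe();print(s["position"],s["joint_positions"])
f=vision.grab_frame("wrist");pickle.dump(f,open("pics/w1.pkl","wb"));cv2.imwrite("pics/w1.png",f["color"][:,:,::-1])
overlay(f,[.5617,.024,-.18,.194],"pics/w1o.png",(0,0,640,480),1.25)
print(rel(s,[.5617,.024,.33],-.18))
```

```text
[0.55865054 0.03641156 0.32958966] [ 0.17779846  0.43587023 -0.42917272  1.63525188  0.18555105  1.11760018
 -0.45772714]
[array([-0.5,  5. , 11.8]), array([ 0.021, -0.007,  0.008])]
```

View pics/w1o.png

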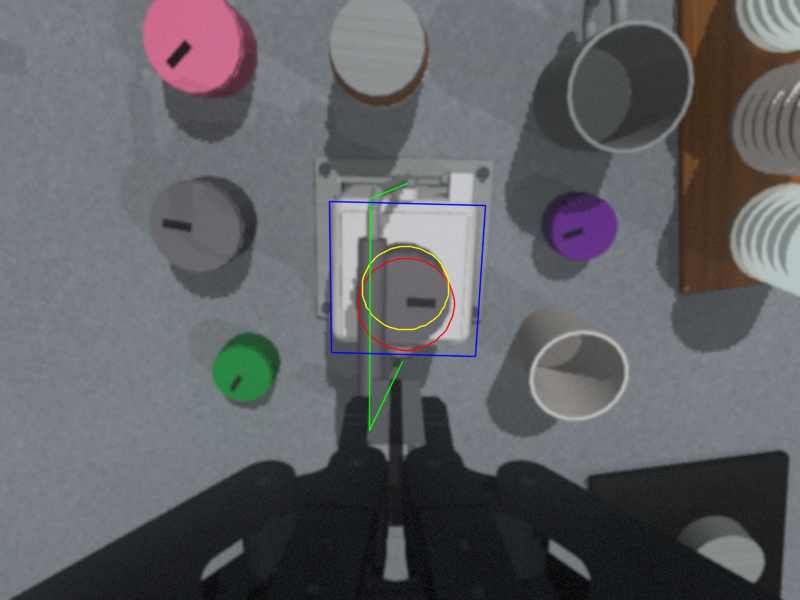

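Run:
```python
import cv2
a=cv2.imread("pics/w1.png")[125:365,235:405]; cv2.imwrite("pics/w1c.png",cv2.resize(a,None,fx=2.5*1,fy=2.5,interpolation=cv2.INTER_CUBIC))
a=cv2.imread("pics/w1.png")[180:300,260:400]; cv2.imwrite("pics/w1d.png",cv2.resize(a,None,fx=5,fy=5,interpolation=cv2.INTER_CUBIC))
```

```text
(no output)
```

View pics/w1c.png

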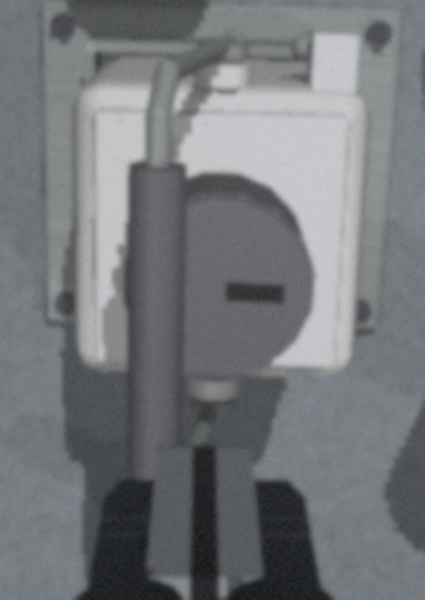

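View pics/w1d.png

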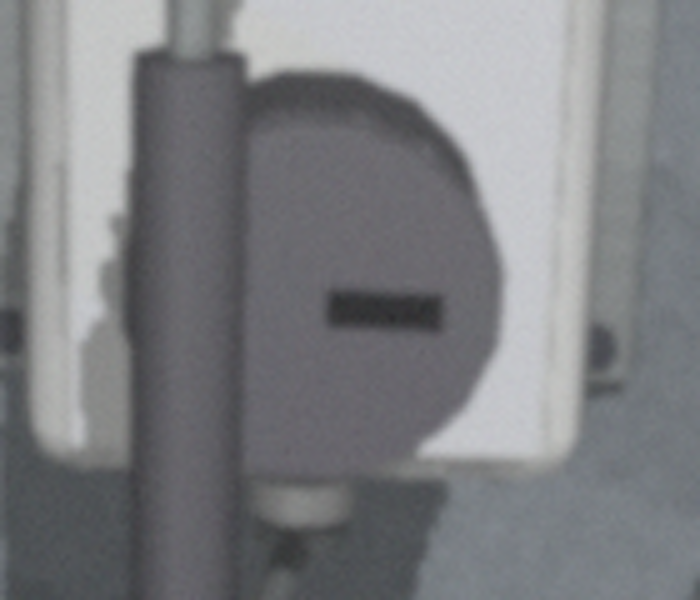

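```bash
cat > fit.py <<'E'
import numpy as np,pickle
from scipy.optimize import least_squares
from h import *
L=lambda n:pickle.load(open(f"pics/{n}.pkl","rb"))
T,S,W=L("top0"),L("scene0"),L("w1")
t=lambda u,v:(270+u/6-.4,215+v/6-.4); s=lambda u,v:(250+u/5.5-.4,205+v/5.5-.4); w=lambda u,v:(260+u/5-.4,180+v/5-.4)
obs=[np.array([t(343,172),t(243,182),t(425,207)]),np.array([s(361,195),s(432,98),s(257,140)]),np.array([w(314,298),w(190,55),(297.4,300.8)])]
sc=[400.,450.,1500.] 
# each camera gets its own small shift (calibration ~2mm)
def res(q):
    h=q[3]; gx,gz=-.095*np.sin(h),.116+.095*np.cos(h); r=[]
    for i,f in enumerate((T,S,W)):
        o=np.r_[q[5+3*i:8+3*i]]/1000
        P=jug(q[:3],[[0,0,.18],[gx,.04,gz],[gx,-.04 if i<2 else q[4],gz]])+o
        e=(proj(f,P)-obs[i])/(.5 if i<2 else 1.); r+=[e.ravel(), o*1000/2]
    return np.concatenate(r)
r=least_squares(res,np.r_[.56,.024,-.18,.19,-.02,np.zeros(9)]); print(r.x.round(4),r.cost); print(r.fun.reshape(3,9).round(1))
E
python3 fit.py
```

```text
[ 0.5608  0.0252 -0.182   0.1742 -0.0324 -0.9993 -0.8425 -0.2905  0.5783
 -0.4462 -0.4162  0.421   1.2888 -1.1761] 11.636744833210619
[[-0.9 -0.4 -0.1 -1.1  0.7  1.1 -0.5 -0.4 -0.1]
 [-0.3 -2.  -0.2 -1.3  0.5  3.   0.3 -0.2 -0.2]
 [ 0.7  1.   0.1 -0.6 -0.8 -0.   0.2  0.6 -0.6]]
```

```bash
cat >> h.py <<'E'
Q=[.561,.0255,-.182]
def go(pts,yaw=Q[2]):
    from station import robot
    s=robot.observe(); print("t",round(s["t"],2),"jug pos",((Ro.from_euler("z",-Q[2]).as_matrix())@(s["position"]-[Q[0],Q[1],0])*1000).round(1),"q",s["joint_positions"].round(2),"F",s["wrist_force"].round(1))
    for p in pts: print(p,rel(s,jug(Q,np.array(p)),yaw))
E
python3 -c "
from h import *
go([[.02,0,.33],[.02,0,.204]])"
```

```text
t 2.28 jug pos [ -4.9  10.4 329.6] q [ 0.18  0.44 -0.43  1.64  0.18  1.12 -0.46] F [-0.4 -0.2 -0.4]
[0.02, 0, 0.33] [array([-0.7, 24.7, 10.9]), array([ 0.02 , -0.007,  0.009])]
[0.02, 0, 0.204] [array([125.3,  25.9,  11.8]), array([ 0.02 , -0.007,  0.009])]
```

Emit:
{"method": "step_arm", "body": {
  "steps": [
    [[0,13,6],[0.02,-0.007,0.009]],
    [[0,12,5],[0,0,0]],
    [[30,2,1],[0,0,0]],
    [[30,0,0],[0,0,0]],
    [[30,0,0],[0,0,0]]
  ]
}}

```text
t: 2.7
position: [0.5912, 0.0176, 0.2444]
tool_rot: [0.553, 0.442, -0.543, 0.452]
wrist_force: [0.6, -0.2, 0.3]
finger_gap: -0.0004
```

```bash
python3 -c "
from h import *
import cv2,pickle
from station import vision
go([[.02,0,.204]])
f=vision.grab_frame('scene');cv2.imwrite('pics/s2.png',cv2.resize(f['color'][150:310,220:420,::-1],None,fx=4,fy=3.7,interpolation=cv2.INTER_CUBIC))"
```

```text
t 2.7 jug pos [ 31.1  -2.3 244.4] q [ 0.16  0.55 -0.38  1.69  0.25  0.93 -0.52] F [ 0.6 -0.2  0.3]
[0.02, 0, 0.204] [array([ 40.2, -12. ,  -2. ]), array([-0.021, -0.001, -0.02 ])]
```

View pics/s2.png

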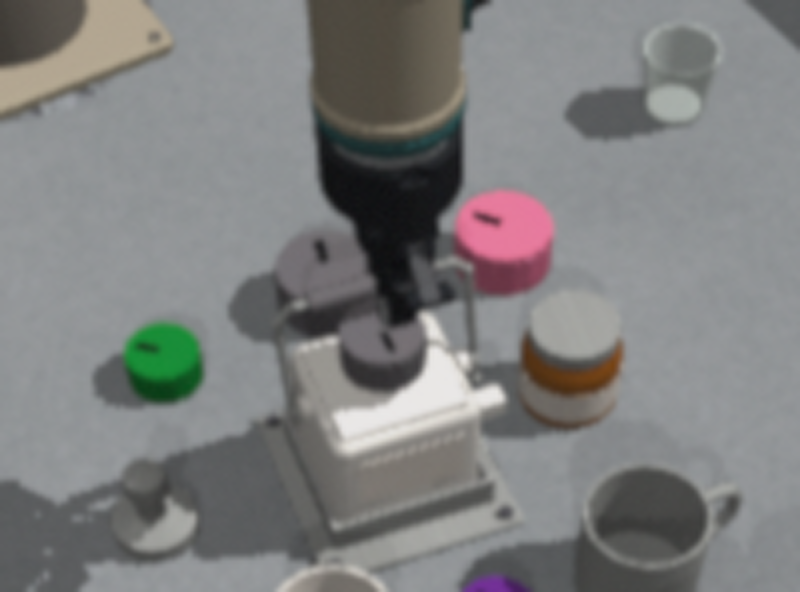

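The fingers are in front of the bar on the +x side, over the cap. I'll lower them and then pull.

Emit:
{"method": "step_arm", "body": {
  "steps": [
    [[20,-3,-1],[-0.02,0,-0.02]],
    [[18,-2,0],[0,0,0]],
    [[0,0,0],[0,0,0]],
    [[0,-8,0],[0,0,0]],
    [[0,-10,0],[0,0,0]]
  ]
}}

```text
t: 3.17
position: [0.5658, 0.0195, 0.1989]
tool_rot: [-0.542, -0.451, 0.551, -0.446]
wrist_force: [-0.5, 0.3, -0.4]
finger_gap: -0.0001
```

```bash
python3 -c "
from h import *
go([[-.0525+.02,0,.19],[-.0525,0,.173]])"
```

```text
t 3.17 jug pos [  5.9  -5.1 198.9] q [ 0.15  0.58 -0.37  1.78  0.27  0.84 -0.54] F [-0.5  0.3 -0.4]
[-0.0325, 0, 0.19] [array([  9.4, -38.3,  -4.6]), array([-0.014,  0.006,  0.013])]
[-0.0525, 0, 0.173] [array([ 26.6, -58.1,  -4.4]), array([-0.014,  0.006,  0.013])]
```

Emit:
{"method": "step_arm", "body": {
  "steps": [
    [[0,-12,-1],[-0.01,0.005,0.01]],
    [[0,-12,-1],[0,0,0]],
    [[0,-12,-1],[0,0,0]],
    [[6,-10,0],[0,0,0]],
    [[6,-8,0],[0,0,0]]
  ]
}}

```text
t: 3.58
position: [0.513, 0.034, 0.1961]
tool_rot: [0.549, 0.447, -0.542, 0.453]
wrist_force: [-0.2, 1.5, -0.0]
finger_gap: -0.0002
```

```bash
python3 -c "
from h import *
import cv2,pickle
from station import vision
go([[-.0525,0,.173]])
f=vision.grab_frame('scene');cv2.imwrite('pics/s3.png',cv2.resize(f['color'][170:310,240:400,::-1],None,fx=4.2,fy=4.2,interpolation=cv2.INTER_CUBIC))"
```

```text
t 3.58 jug pos [-48.8  -0.4 196.1] q [ 0.14  0.51 -0.37  1.94  0.28  0.72 -0.59] F [-0.2  1.5 -0. ]
[-0.0525, 0, 0.173] [array([23.1, -4. , -0.3]), array([-0.009, -0.001, -0.013])]
```

View pics/s3.png

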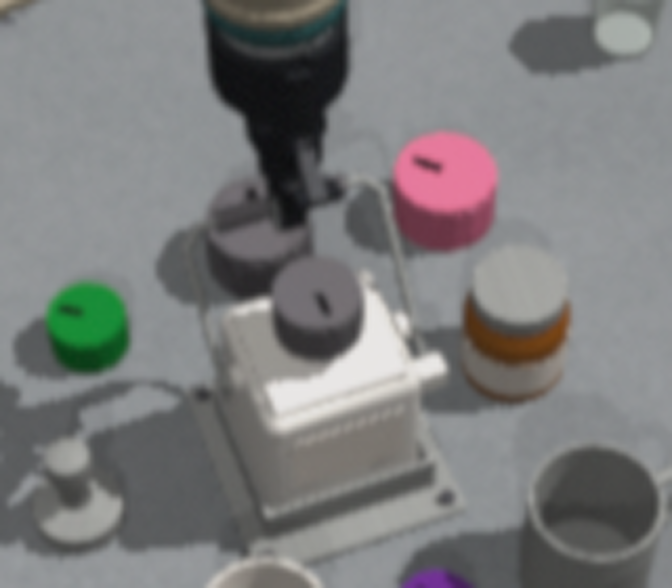

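The bar is being pushed along, and the handle is at about 0.7. I'll keep going until it drops.

Emit:
{"method": "step_arm", "body": {
  "steps": [
    [[5,-10,0],[-0.005,0,-0.008]],
    [[5,-10,0],[0,0,0]],
    [[0,-6,0],[0,0,0]],
    [[0,0,0],[0,0,0]],
    [[0,0,0],[0,0,0]]
  ]
}}

```text
t: 4.05
position: [0.4859, 0.0399, 0.1918]
tool_rot: [0.547, 0.448, -0.541, 0.455]
wrist_force: [0.4, -0.9, 0.7]
finger_gap: -0.0001
```

```bash
python3 -c "
from h import *
import cv2,pickle
from station import vision
go([[-.092,0,.19],[-.092,0,.165]])
f=vision.grab_frame('scene');cv2.imwrite('pics/s4.png',cv2.resize(f['color'][170:310,240:400,::-1],None,fx=4.2,fy=4.2,interpolation=cv2.INTER_CUBIC))"
```

```text
t 4.05 jug pos [-76.5   0.6 191.8] q [ 0.12  0.48 -0.37  2.02  0.28  0.68 -0.62] F [ 0.4 -0.9  0.7]
[-0.092, 0, 0.19] [array([  1.6, -15.6,   0.6]), array([-0.004, -0.001, -0.012])]
[-0.092, 0, 0.165] [array([ 26.6, -15.9,   0.7]), array([-0.004, -0.001, -0.012])]
```

View pics/s4.png

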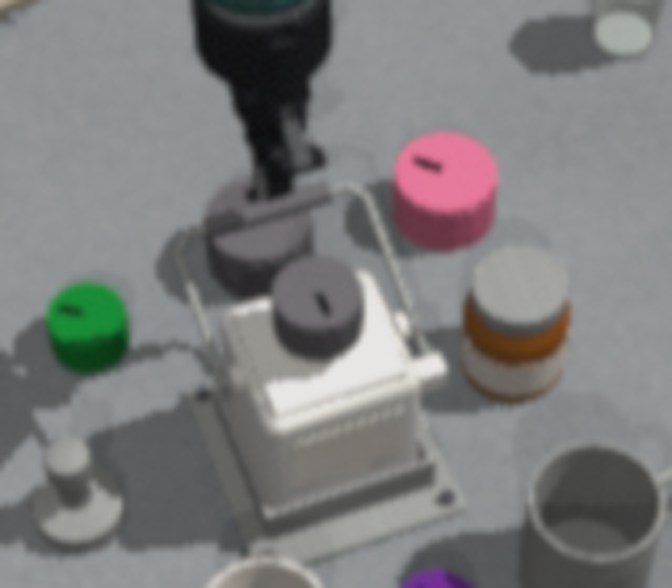

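The bar has sunk below the tips, so it's resting at the detent. I'll move over it and press it down.

Emit:
{"method": "step_arm", "body": {
  "steps": [
    [[0,-15,0],[0,0,-0.01]],
    [[15,0,0],[0,0,0]],
    [[15,0,0],[0,0,0]],
    [[8,0,0],[0,0,0]],
    [[8,0,0],[0,0,0]]
  ]
}}

```text
t: 4.52
position: [0.4774, 0.043, 0.1485]
tool_rot: [0.549, 0.448, -0.541, 0.453]
wrist_force: [-1.0, 0.1, 0.0]
finger_gap: -0.0
```

```bash
python3 -c "
from h import *
go([[-.093,0,.130]])"
```

```text
t 4.52 jug pos [-85.4   2.1 148.5] q [ 0.08  0.54 -0.33  2.08  0.33  0.55 -0.67] F [-1.   0.1  0. ]
[-0.093, 0, 0.13] [array([18.4, -7.9,  2.3]), array([-0.007, -0.005, -0.014])]
```

Emit:
{"method": "step_arm", "body": {
  "steps": [
    [[3,-5,1],[0,0,-0.01]],
    [[6,-3,1],[0,0,0]],
    [[6,-1,0],[0,0,0]],
    [[5,-1,0],[0,0,0]],
    [[0,0,0],[0,0,0]]
  ]
}}

```text
t: 4.93
position: [0.4688, 0.0429, 0.1277]
tool_rot: [0.548, 0.45, -0.542, 0.451]
wrist_force: [-3.3, -0.5, 16.2]
finger_gap: -0.0001
```

```bash
python3 -c "
from h import *
import cv2,pickle
from station import vision
go([[-.093,0,.128]])
f=vision.grab_frame('scene');cv2.imwrite('pics/s5.png',cv2.resize(f['color'][170:310,240:400,::-1],None,fx=4.2,fy=4.2,interpolation=cv2.INTER_CUBIC))"
```

```text
t 4.93 jug pos [-93.9   0.4 127.7] q [ 0.07  0.57 -0.31  2.11  0.35  0.5  -0.69] F [-3.3 -0.5 16.2]
[-0.093, 0, 0.128] [array([-0.3,  0.9,  0.4]), array([-0.008, -0.005, -0.006])]
```

View pics/s5.png

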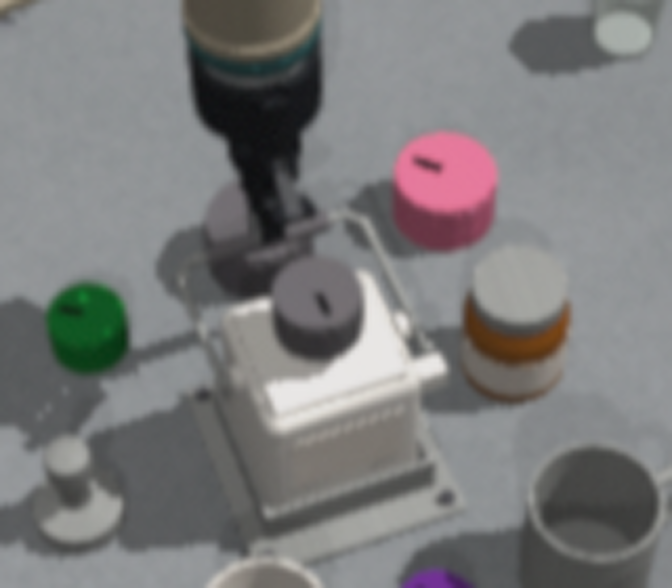

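The tip is at 0.120 with 16 N on it, so the handle is on its end stop. I'll lift, open the jaws and check.

Emit:
{"method": "step_arm", "body": {
  "steps": [
    [[-10,0,0],[0,0,0]],
    [[-30,0,0],[0,0,0]],
    [[-35,0,0],[0,0,0]],
    [[-35,0,0],[0,0,0]],
    [[-30,0,0],[0,0,0]]
  ]
}}

```text
t: 5.4
position: [0.4638, 0.0421, 0.2669]
tool_rot: [-0.543, -0.453, 0.546, -0.449]
wrist_force: [1.1, -0.4, 0.4]
finger_gap: -0.0
```

```bash
python3 -c "
from h import *
go([[0,0,.27]])"
```

```text
t 5.4 jug pos [-98.6  -1.3 266.9] q [ 0.18  0.36 -0.44  1.96  0.19  0.87 -0.55] F [ 1.1 -0.4  0.4]
[0, 0, 0.27] [array([-3.8, 98.6, -1.9]), array([-0.006, -0.001,  0.007])]
```

Emit:
{"method": "step_arm", "body": {
  "steps": [
    [[0,30,0],[0,0,0.007]],
    [[0,35,0],[0,0,0]],
    [[0,30,0],[0,0,0]],
    [[0,2,0],[0,0,0]],
    [[0,0,0],[0,0,0]]
  ],
  "claw": 85
}}

```text
t: 5.82
position: [0.5661, 0.0235, 0.2761]
tool_rot: [0.55, 0.447, -0.54, 0.455]
wrist_force: [-0.3, -0.3, -0.4]
finger_gap: 0.0606
```

```bash
python3 -c "
from h import *
import cv2,pickle
from station import vision
go([[0,0,.27]])
f=vision.grab_frame('wrist');pickle.dump(f,open('pics/w6.pkl','wb'));overlay(f,Q+[1.6],'pics/w6.png',(0,0,640,480),1.25)
f=vision.grab_frame('top');pickle.dump(f,open('pics/t6.pkl','wb'));overlay(f,Q+[1.6],'pics/t6.png',(270,205,400,300),6)"
```

```text
t 5.82 jug pos [  5.4  -1.  276.1] q [ 0.18  0.48 -0.41  1.72  0.23  0.97 -0.5 ] F [-0.3 -0.3 -0.4]
[0, 0, 0.27] [array([ 6. , -5.5, -1. ]), array([-0.006, -0.003, -0.018])]
```

View pics/w6.png

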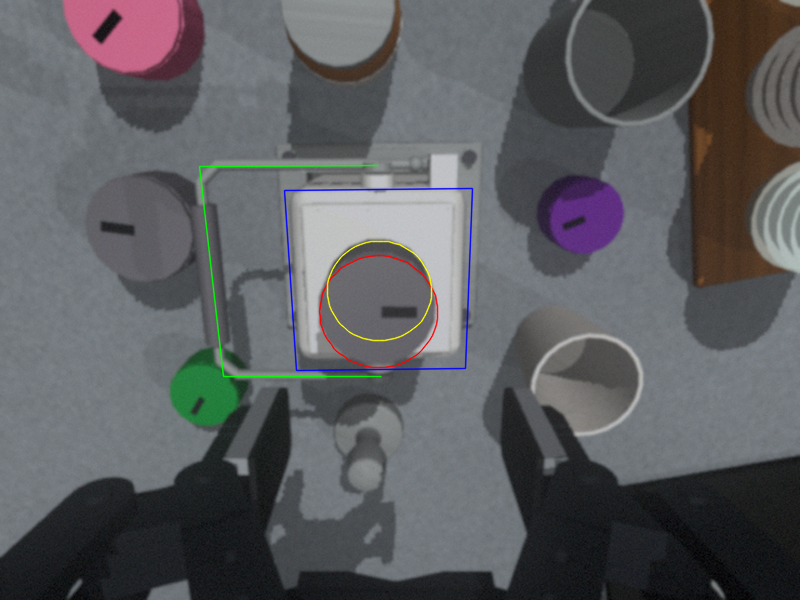

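View pics/t6.png

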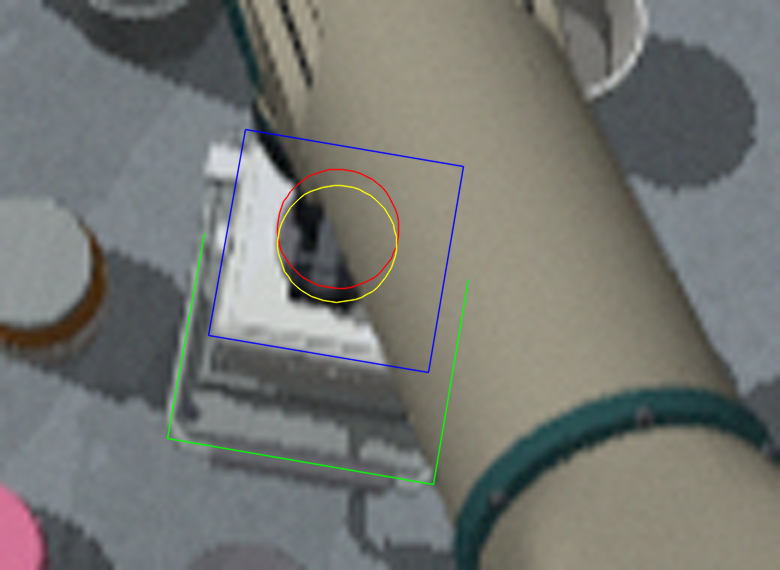

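The handle is folded and matches the 1.6 rad overlay in both views, and the cap sits on the predicted circle. Next I'll lower the open jaws around the cap.

Emit:
{"method": "step_arm", "body": {
  "steps": [
    [[0,-6,-1],[-0.006,0,-0.018]],
    [[20,0,0],[0,0,0]],
    [[20,0,0],[0,0,0]],
    [[20,0,0],[0,0,0]],
    [[0,0,0],[0,0,0]]
  ]
}}

```text
t: 6.33
position: [0.5521, 0.0281, 0.2147]
tool_rot: [-0.541, -0.456, 0.543, -0.452]
wrist_force: [0.4, -0.9, 0.7]
finger_gap: 0.085
```

```bash
python3 -c "
from h import *
import cv2,pickle
from station import vision
go([[0,0,.152]])
f=vision.grab_frame('wrist');pickle.dump(f,open('pics/w7.pkl','wb'));overlay(f,Q+[1.6],'pics/w7.png',(0,0,640,480),1.25)"
```

```text
t 6.33 jug pos [ -9.2   1.  214.7] q [ 0.16  0.55 -0.39  1.81  0.26  0.85 -0.53] F [ 0.4 -0.9  0.7]
[0, 0, 0.152] [array([62.7,  9.7,  1.1]), array([ 0.005, -0.001,  0.007])]
```

View pics/w7.png

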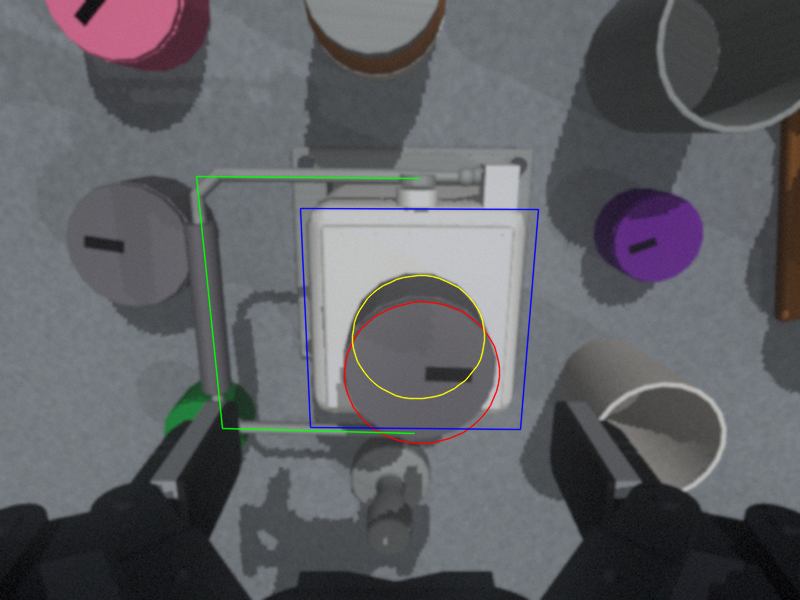

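Emit:
{"method": "step_arm", "body": {
  "steps": [
    [[0,8,0],[0.005,0,0.007]],
    [[15,2,0],[0,0,0]],
    [[15,0,0],[0,0,0]],
    [[0,0,0],[0,0,0]],
    [[0,0,0],[0,0,0]]
  ]
}}

```text
t: 6.8
position: [0.567, 0.028, 0.1923]
tool_rot: [0.547, 0.451, -0.539, 0.455]
wrist_force: [-0.6, 0.3, 0.9]
finger_gap: 0.085
```

```bash
python3 -c "
from h import *
go([[0,0.0015,.152]])"
```

```text
t 6.8 jug pos [  5.5   3.6 192.3] q [ 0.15  0.58 -0.38  1.81  0.29  0.79 -0.55] F [-0.6  0.3  0.9]
[0, 0.0015, 0.152] [array([40.2, -5.9,  2.3]), array([ 0.001, -0.004, -0.012])]
```

Emit:
{"method": "step_arm", "body": {
  "steps": [
    [[0,-3,1],[0,-0.003,-0.006]],
    [[13,-2,1],[0,0,-0.003]],
    [[12,0,0],[0,0,0]],
    [[0,0,0],[0,0,0]],
    [[0,0,0],[0,0,0]]
  ]
}}

```text
t: 7.22
position: [0.565, 0.0275, 0.1722]
tool_rot: [0.546, 0.451, -0.54, 0.455]
wrist_force: [0.1, -0.2, 0.4]
finger_gap: 0.085
```

```bash
python3 -c "
from h import *
go([[0,0.0015,.152]])"
```

```text
t 7.22 jug pos [  3.6   2.7 172.2] q [ 0.14  0.61 -0.36  1.83  0.3   0.75 -0.57] F [ 0.1 -0.2  0.4]
[0, 0.0015, 0.152] [array([20.1, -3.8,  1.2]), array([ 0.001, -0.003, -0.011])]
```

Emit:
{"method": "step_arm", "body": {
  "steps": [
    [[8,-2,1],[0,-0.003,-0.01]],
    [[10,-2,0],[0,0,-0.003]],
    [[4,0,0],[0,0,0]],
    [[0,0,0],[0,0,0]],
    [[0,0,0],[0,0,0]]
  ]
}}

```text
t: 7.63
position: [0.5612, 0.0274, 0.1491]
tool_rot: [-0.543, -0.453, 0.544, -0.452]
wrist_force: [-1.1, 0.0, 0.6]
finger_gap: 0.0849
```

```bash
python3 -c "
from h import *
import cv2,pickle
from station import vision
go([[0,0.0015,.152]])
f=vision.grab_frame('wrist');cv2.imwrite('pics/w8.png',f['color'][:,:,::-1])
f=vision.grab_frame('scene');cv2.imwrite('pics/s8.png',cv2.resize(f['color'][200:310,260:380,::-1],None,fx=5,fy=5,interpolation=cv2.INTER_CUBIC))"
```

```text
t 7.63 jug pos [-1.000e-01  1.900e+00  1.491e+02] q [ 0.13  0.64 -0.35  1.85  0.32  0.71 -0.58] F [-1.1  0.   0.6]
[0, 0.0015, 0.152] [array([-2.9,  0.1,  0.4]), array([ 0.001, -0.   ,  0.002])]
```

View pics/w8.png

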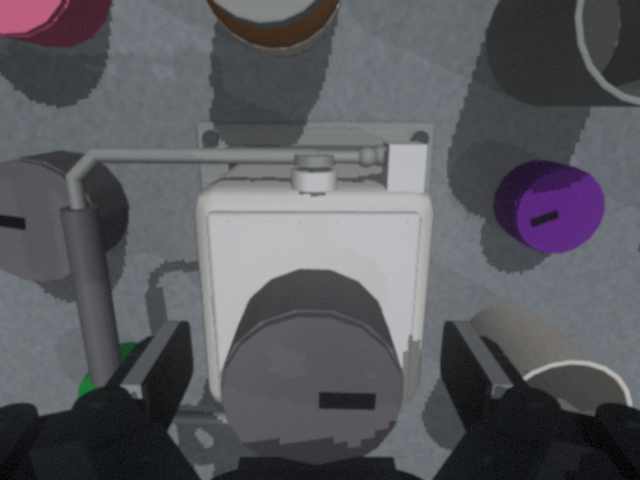

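View pics/s8.png

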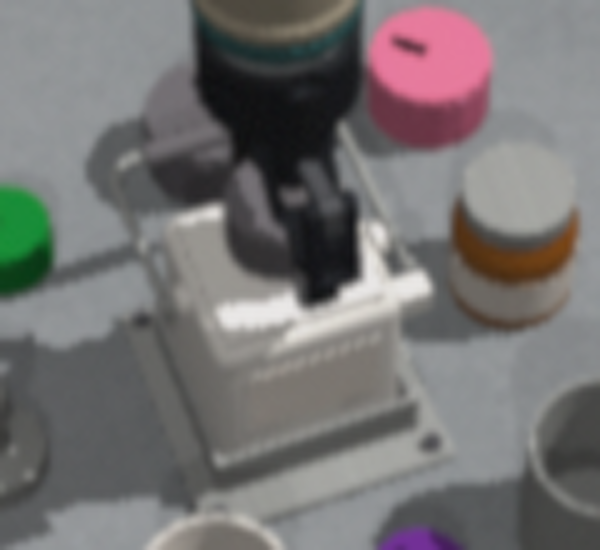

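The cap sits between the pads, centred at column 315. Closing on it.

Emit:
{"method": "step_arm", "body": {
  "steps": [
    [[0,0,0],[0,0,0]],
    [[0,0,0],[0,0,0]],
    [[0,0,0],[0,0,0]],
    [[0,0,0],[0,0,0]],
    [[0,0,0],[0,0,0]]
  ],
  "claw": 40,
  "grip_force": 80
}}

```text
t: 8.15
position: [0.5611, 0.0274, 0.1506]
tool_rot: [-0.543, -0.453, 0.544, -0.452]
wrist_force: [0.7, -0.0, -1.2]
finger_gap: 0.0517
```

Emit:
{"method": "step_arm", "body": {
  "steps": [
    [[0,0,0],[0,0,0]],
    [[0,0,0],[0,0,0]],
    [[2,0,0],[0,0,0]],
    [[2,0,0],[0,0,0]],
    [[2,0,0],[0,0,0]]
  ]
}}

```text
t: 8.57
position: [0.5612, 0.0274, 0.1466]
tool_rot: [-0.543, -0.453, 0.544, -0.453]
wrist_force: [-3.3, -0.0, 10.0]
finger_gap: 0.0514
```

```bash
python3 -c "
from h import *
go([[0,0.0015,.143]])"
```

```text
t 8.57 jug pos [-1.000e-01  1.900e+00  1.466e+02] q [ 0.13  0.64 -0.35  1.85  0.32  0.7  -0.59] F [-3.3 -0.  10. ]
[0, 0.0015, 0.143] [array([3.6, 0.1, 0.4]), array([0.001, 0.001, 0.001])]
```

Emit:
{"method": "step_arm", "body": {
  "steps": [
    [[2,0,0],[0,0,0]],
    [[2,0,0],[0,0,0]],
    [[1,0,0],[0,0,0]],
    [[0.5,0,0],[0,0,0]],
    [[0.5,0,0],[0,0,0]]
  ]
}}

```text
t: 8.98
position: [0.5612, 0.0273, 0.1456]
tool_rot: [-0.543, -0.452, 0.544, -0.454]
wrist_force: [-2.4, -0.1, 8.5]
finger_gap: 0.0519
```

```bash
python3 -c "
from h import *
go([[0,0.0015,.144]])"
```

```text
t 8.98 jug pos [-1.000e-01  1.800e+00  1.456e+02] q [ 0.12  0.64 -0.34  1.85  0.33  0.7  -0.59] F [-2.4 -0.1  8.5]
[0, 0.0015, 0.144] [array([1.6, 0.1, 0.3]), array([ 0.001,  0.003, -0.002])]
```

Emit:
{"method": "step_arm", "body": {
  "steps": [
    [[2,0,0],[0,0,0]],
    [[2,0,0],[0,0,0]],
    [[1.5,0,0],[-0.06,0,0]],
    [[1.5,0,0],[-0.1,0,0]],
    [[1.5,0,0],[-0.1,0,0]]
  ]
}}

```text
t: 9.4
position: [0.5618, 0.0282, 0.1438]
tool_rot: [0.478, 0.518, -0.478, 0.524]
wrist_force: [-5.9, 0.8, 11.8]
finger_gap: 0.0517
```

```bash
python3 -c "
from h import *
go([[0,0.0015,.144]])"
```

```text
t 9.4 jug pos [  0.3   2.8 143.8] q [ 0.16  0.66 -0.42  1.85  0.4   0.71 -0.39] F [-5.9  0.8 11.8]
[0, 0.0015, 0.144] [array([-0.2, -0.6,  1.2]), array([ 0.269,  0.006, -0.006])]
```

Emit:
{"method": "step_arm", "body": {
  "steps": [
    [[1,0,0.5],[-0.12,0,0]],
    [[1,0,0.3],[-0.12,0,0]],
    [[1,0,0.3],[-0.12,0,0]],
    [[1,0,0.3],[-0.12,0,0]],
    [[1,0,0.3],[-0.12,0,0]]
  ]
}}

```text
t: 9.82
position: [0.5603, 0.0286, 0.1447]
tool_rot: [0.292, 0.64, -0.296, 0.646]
wrist_force: [-5.6, -0.4, 10.0]
finger_gap: 0.0521
```

```bash
python3 -c "
from h import *
import cv2
from station import vision
go([[0,0.0015,.144]])
f=vision.grab_frame('wrist');cv2.imwrite('pics/w9.png',f['color'][:,:,::-1])"
```

```text
t 9.82 jug pos [ -1.3   2.9 144.7] q [ 0.27  0.69 -0.59  1.85  0.55  0.76  0.09] F [-5.6 -0.4 10. ]
[0, 0.0015, 0.144] [array([ 0.7, -0.3,  1.8]), array([ 0.895,  0.009, -0.003])]
```

View pics/w9.png

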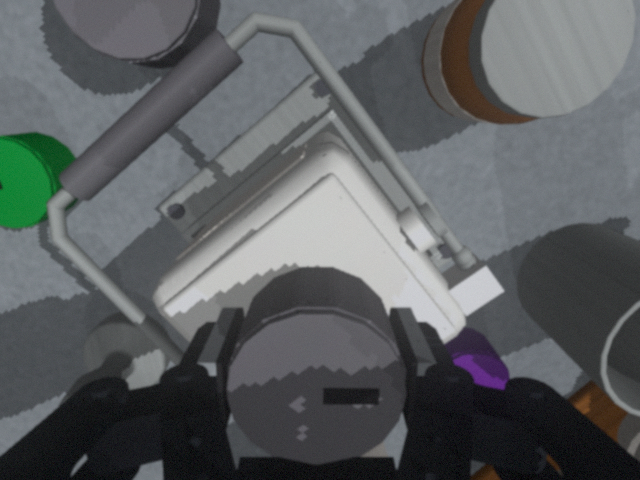

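The pointer keeps its place in the hand view at about (350,396), so the cap is turning with the jaws, 51° so far. I'll turn it to about 65° with the press kept on.

Emit:
{"method": "step_arm", "body": {
  "steps": [
    [[1.2,0,0.8],[-0.1,0,0]],
    [[1.2,0,0.5],[-0.1,0,0]],
    [[1.2,0,0.3],[-0.03,0,0]],
    [[0.5,0,0],[0,0,0]],
    [[0,0,0],[0,0,0]]
  ]
}}

```text
t: 10.28
position: [0.5599, 0.028, 0.1455]
tool_rot: [0.21, 0.672, -0.215, 0.677]
wrist_force: [-2.3, -0.4, 9.3]
finger_gap: 0.0517
```

```bash
python3 -c "
from h import *
go([[0,0.0015,.144]])"
```

```text
t 10.28 jug pos [ -1.5   2.3 145.5] q [ 0.31  0.7  -0.66  1.85  0.6   0.79  0.29] F [-2.3 -0.4  9.3]
[0, 0.0015, 0.144] [array([ 1.5, -0.1,  1.7]), array([ 1.143e+00,  1.100e-02, -1.000e-03])]
```

Emit:
{"method": "step_arm", "body": {
  "steps": [
    [[-2,0,0],[0,0,0]],
    [[-3,0,0],[0,0,0]],
    [[-3,0,0],[0,0,0]],
    [[-3,0,0],[0,0,0]],
    [[-3,0,0],[0,0,0]]
  ]
}}

```text
t: 10.7
position: [0.5599, 0.0277, 0.1608]
tool_rot: [0.21, 0.672, -0.216, 0.677]
wrist_force: [-0.4, -0.1, 0.1]
finger_gap: 0.0516
```

```bash
python3 -c "
from h import *
go([[0,0.0015,.2306]],Q[2]+1.143)"
```

```text
t 10.7 jug pos [ -1.5   2.  160.8] q [ 0.32  0.68 -0.67  1.84  0.58  0.82  0.31] F [-0.4 -0.1  0.1]
[0, 0.0015, 0.2306] [array([-69.8,  -0.2,   2.2]), array([-0.001,  0.01 ,  0.006])]
```

The force is near zero 10 mm above the seat, so the cap is free. Lifting straight up.

Emit:
{"method": "step_arm", "body": {
  "steps": [
    [[-12,0,0],[0,0.005,0.003]],
    [[-16,0,0],[0,0,0]],
    [[-16,0,0],[0,0,0]],
    [[-14,0,0],[0,0,0]],
    [[-6,0,0],[0,0,0]]
  ]
}}

```text
t: 11.12
position: [0.5595, 0.0283, 0.2285]
tool_rot: [0.212, 0.674, -0.213, 0.675]
wrist_force: [0.3, 0.6, -1.3]
finger_gap: 0.0519
```

```bash
python3 -c "
from h import *
go([[-.0012,0.0021,.2306]],Q[2]+1.143)"
```

```text
t 11.12 jug pos [ -2.    2.5 228.5] q [ 0.37  0.6  -0.74  1.77  0.49  0.96  0.39] F [ 0.3  0.6 -1.3]
[-0.0012, 0.0021, 0.2306] [array([-2.1, -0.1,  0.9]), array([-0.   ,  0.001,  0.002])]
```

Emit:
{"method": "step_arm", "body": {
  "steps": [
    [[0,0,0.5],[0,0,0]],
    [[0,0,0],[0,0,0]],
    [[0,0,0],[0,0,0]],
    [[0,0,0],[0,0,0]],
    [[0,0,0],[0,0,0]]
  ]
}}

```text
t: 11.53
position: [0.5604, 0.0278, 0.2293]
tool_rot: [0.212, 0.674, -0.213, 0.675]
wrist_force: [-0.1, 0.4, -0.3]
finger_gap: 0.052
```

```bash
python3 -c "
from h import *
import cv2
from station import vision,robot
go([[-.0012,0.0021,.2306]],Q[2]+1.143)
print(robot.observe()['joint_vel'].round(3))
f=vision.grab_frame('wrist');cv2.imwrite('pics/w10.png',f['color'][:,:,::-1])
f=vision.grab_frame('scene');cv2.imwrite('pics/s10.png',cv2.resize(f['color'][190:310,240:400,::-1],None,fx=4.5,fy=4.5,interpolation=cv2.INTER_CUBIC))"
```

```text
t 11.53 jug pos [ -1.    2.1 229.3] q [ 0.37  0.6  -0.74  1.77  0.49  0.96  0.39] F [-0.1  0.4 -0.3]
[-0.0012, 0.0021, 0.2306] [array([-1.3, -0.1, -0.2]), array([-0.001,  0.002,  0.   ])]
[-0.003  0.01   0.003  0.006  0.003 -0.003 -0.001]
```

View pics/w10.png

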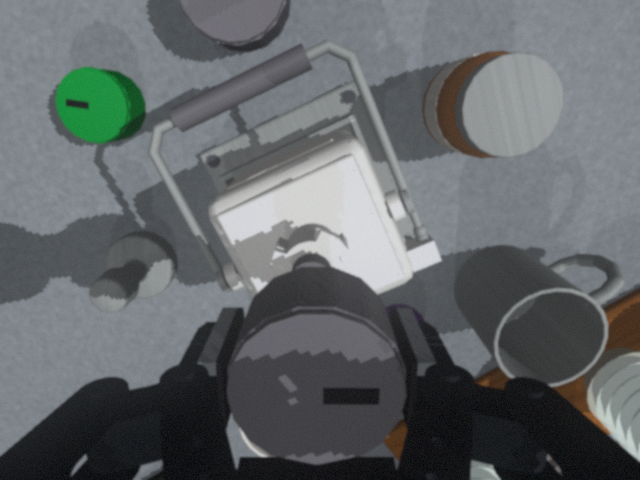

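View pics/s10.png

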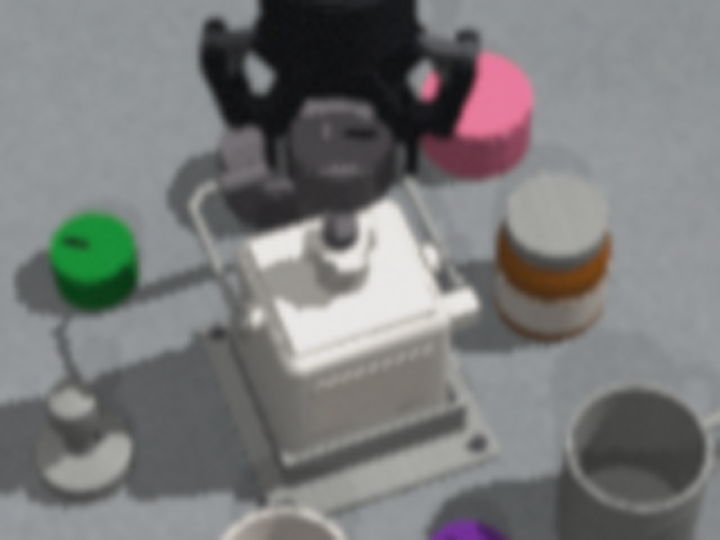

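The scene view shows the cap level in the jaws at about (340,150), above the bare neck at (340,240). The handle is folded and the bystanders haven't moved. Handing in.

```bash
python3 -c "
from station import order,robot
print(order.hand_in()); print(robot.observe()['t'])"
```

```text
the job is handed in; nothing more can be done
None
the job is handed in; nothing more can be done
```

The jug is open and I've handed the job in at about 11.6 s. The gripper is holding the cap about 8 cm above its place on the neck. The hand-in reports no verdict.

- **Handle:** I pulled it from over the cap with closed fingers until it sank, then pressed it onto its end stop. The fingertips were 0.120 m up with 16 N on them. Wrist and top pictures afterwards matched the folded position (1.6 rad).
- **Cap:** I gripped it at 80 N, pressed it about 5 to 7 mm (10 to 12 N) and turned it about 65° counter-clockwise with the press kept on. The pointer stayed fixed relative to the gripper partway through and after the lift, so the cap turned with it. Wrist force was close to zero once it was free.
- **Last checks:** The cap was upright and at rest, 78.7 mm above its place by the tool height and within about 1 mm sideways of where it came off. The handle was still folded and the bystanders in view looked unmoved.
- **Disagreements:** The cameras differed by about 2 mm on where the jug stands. I centred the grasp on the wrist picture. I did not measure whether the cap slipped vertically in the jaws while pressing.

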